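# Cam-lock the parts tray

### The job

The parts cabinet is about to ride on the scooter: push its pull-out tray in until it meets its rubber buffers, then turn the cam lock on top about half a turn counterclockwise by its lever, so that the hook draws the tray's bolt in and clamps the tray tight. Turn until it comes up firm, but do not force it, and leave it locked; leave the other things on the bench where they are.

Things in the scene. Friction and masses are not known exactly. Their poses are not given: they have to be found in the camera images.
- cabinet: Grey bench-top drawer cabinet, fixed to the bench, 240 deep (x) x 260 wide (y) x 120 mm high. Origin: centre of its underside; its x axis points from its front to its back, so the front plane is at x = -120 mm, z up. Two shut drawers below, the tray above them, the cam lock on its top, its axis 53.5 to 56.5 mm behind the front plane (varies) on the middle line.
- tray (a joint): Opening of the pull-out tray in m along the cabinet's -x: 0 = front panel flush on the cabinet. It slides with about 1.2 N of drag. From 6 mm to 0 it presses on two rubber buffers (about 2.5 N at first, 7 N at flush) which push a released tray back out to 6 mm.
- tab_top (a point): Middle of the top front edge of the steel tab that stands up from the middle of the tray's front panel: 44 mm wide, 10 mm thick, its top 36 mm above the cabinet top. Its front face, level with the panel's, is square to the cabinet's x axis and can be pushed; a handle bar sticks out 34 mm from the panel, 30 mm below the cabinet top.
- bolt: Steel bolt fixed to the tab: a 6 mm rod along the cabinet's x axis, 28 mm above the cabinet top, ending in a hanging pin (the head) 10 mm in diameter, reaching down to 12 mm above the cabinet top. Moves with the tray. Its origin moves with it and meets the cabinet's origin when the tray is flush.
- bolt_head (a point): Top of the hanging pin, 31 mm above the cabinet top. With the tray flush it lies about 10 mm in front of the cam's axis.
- cam (a joint): Angle of the cam disc in rad, counterclockwise from above, 0 to 4.4. Near 0 its mouth faces the bolt and its lever points to the cabinet's -y; at 3.14 the lever points to +y, having swung over the back (+x): lever direction = cabinet yaw - 1.571 + angle. Drag about 0.04 N m; stays where left, also when locked. The angle where it clamps tight varies between starts, about 2.5 to 3.7.
- cam_centre (a point): On the cam's axis, on the top face of the disc (68 mm in diameter), 10 mm above the cabinet top. Around it stands a spiral wall (the hook), 12 mm high, 6 mm thick, open to the bolt at the start.
- lever_tip (a point): Outer top corner of the lever, on its middle line: the lever is an upright steel fin on the disc, 10 mm thick, from 22 to 66 mm from the cam's axis, from 10 to 46 mm above the cabinet top. It can be pushed sideways or pinched from above.
- hook: The spiral wall on the disc that draws the bolt's pin to the axis; origin on the cam's axis at the cabinet top. Meets the pin at about 1.0 to 1.6 rad. Tight is a pull of 15 to 80 N on the pin; beyond that it strips. At the lever, 45 mm out, turning takes 1 to 4 N until the tray is flush, then rises steeply: about 5 N at 20 N of pull, 10 N at 40 N, 14 N or more at 80 N. About 10 N is right.
- tire_lever: Red flat tire lever lying on the bench, 155 mm long, 18 wide. Bystander.
- pump: Aluminium hand pump lying on the bench, 290 mm long. Bystander.
- valve_stem: Steel valve stem standing on its 26 mm foot, 44 mm tall. Bystander.
- cap_mat: White hard mat, 150 x 100 x 6 mm, fixed, holding four black caps 14 mm tall. Bystander.

How it is judged:
By the outcome, as a careful person would: the job done as asked, in the order asked, and still so for the second after the job is handed in, with the robot touching nothing.
It also fails if it takes over 70 s, if anything falls off the work surface, if the arm or the gripper's body presses on something with over 40 N, if the wrist force passes 120 N, or if a joint passes its speed limit or range.

### The arm

A 6-joint arm with a two-finger parallel gripper is mounted at the origin on the work surface. World frame = base frame: x ahead of the robot, y to its left, z up, the work surface at z = 0. Lengths are in m, angles in rad, forces in N, time in s.
With the tool pointing down it reaches from about 0.35 to 0.975 m from the base axis. Payload 4.9 kg.
Tool frame: the origin (TCP) lies between the finger pads; the fingertips stand 14 mm ahead of it and the grasp point (between the pads) lies 5 mm behind it (manip.tcp_to_tips is the distance from the TCP to the fingertips, in m); z points along the fingers, y is the line along which they close (so a half turn about z gives the same grasp; the last joint's range is limited). The gripper opens to 85 mm and grips with 20 to 120 N. Pads are 22 mm wide; open, the fingers measure 114 mm over their backs; the gripper's body (76 mm by 85 mm) begins 54 mm behind the grasp point. The pads swing forward as they close: fully open they stand 13 mm farther back than shut.
Start: joints at [-1.418, 0.053, 1.613, -0, 1.476, -0.119], TCP at [0.168, -0.602, 0.22] pointing down, gripper open.
Joint ranges: [-3.01, 3.01], [-1.01, 2.22], [0.06, 2.58], [-1.02, 4.17], [0.09, 2.62], [-3.14, 3.14]. Speed limits (rad/s): [2.57, 2.57, 3.14, 3.14, 3.14, 3.14].

### API

Orientations are given as a unit quaternion [w, x, y, z].
In Python, from plant import manip gives the robot as it stands.
- The arm moves only by the tool servo_tool, never from a script. Its argument "moves" is a list that holds one entry, the list of rows, each a list of 7 numbers: the shift along the tool's x, y, z in mm, then the turn, a rotation vector about the tool's x, y, z in degrees, then the finger opening in mm, from 0 to 85.4. In form: [[[x, y, z, ax, ay, az, fingers], ...]]. A call has 1 to 12 rows; each row shifts and turns the commanded pose from where the row before left it, along the tool's axes as they then stand; what a row does not reach is not made up. A row lasts 1/8 s, in which the tool goes at most 62.5 mm and 10.7 degrees, less where a joint would pass 70% of its speed; a pose out of reach is approached as far as the arm can. A call with a gripper value outside its range is refused whole. The fingers move at their own pace and stop on an object; the grip force is fixed at half the most. Time passes only in rows, so rows that do not move let the fingers close. It gives the time, the measured TCP pose, the force, the opening and the grip force at its end, in the units of the state.
- manip.state(): the state, without advancing time (a new reading comes with each control period).
- manip.grab_frame(name): name is "side" or "top" or "wrist"; returns a dict with "image" (480x640x3 uint8, blue, green, red), "mtx" (3x3 intrinsics, pixels), "eye" and "rotation" of the camera in the world. Camera axes: x right, y down, z forward; pixel columns grow to the right and rows downward; lengths in m; the calibration is good to about 2 mm. The wrist camera is an equidistant fisheye: a pixel r from the principal point sees the ray r / f radians off the axis. A picture is of the moment at which its call begins. There is no depth.
- manip.job_done(): hands the job in; it is judged then, once.
The state is a dict: "time": time; "joint_pos": joint angles; "joint_vel": joint speeds; "joint_efforts": joint torques, N m; "tool_pos": TCP position; "tool_rot": TCP orientation; "contact_force": force on the tool from outside, world axes, zero at the start; "ft_torque": the same for the moment, N m; "gripper_width": opening from 0.0 (shut) to 1.0 (fully open); "grasp_force": force on a finger pad.
Only numpy, scipy, OpenCV 4.12 (cv2) and the standard library are available. Lean on these libraries where they do the work, as an engineer would, in place of code of your own. Each camera call takes 0.05 s, during which the arm holds its last target. There are 200 camera calls.

## Working session

There is one attempt and no reset: what is moved stays moved. The work goes in short steps, Python scripts to look and compute and a tool call to move; the robot and the scene stay as the last step left them, time stands still between calls to the robot, and variables do not carry over. Pictures are saved under pics/ and viewed, at most 10 in all, crops included, and the job is handed in when it is done.

Besides the shell and the picture viewer there is one more tool, called after "Request:" as name(argument=value, ...), one argument or row to a line, values as JSON. servo_tool: Moves the arm, as the interface text tells. Its arguments: {"type":"object","properties":{"moves":{"type":"array"}},"required":["moves"]}

```bash
mkdir -p pics; python3 - <<'E'
from plant import manip
import cv2,numpy as np
for n in("top","side"):
    f=manip.grab_frame(n);cv2.imwrite(f"pics/{n}0.png",f["image"])
    print(n,f["mtx"].tolist(),np.round(f["eye"],4).tolist(),np.round(f["rotation"],4).tolist())
s=manip.state();print(s["tool_pos"],s["tool_rot"],s["contact_force"],manip.tcp_to_tips)
E
```

```text
top [[607.5902230845234, 0.0, 322.7705604820026], [0.0, 607.5902230845234, 237.1716355178257], [0.0, 0.0, 1.0]] [0.2711, 0.014, 1.7092] [-0.0478, 0.7088, -0.7019, 0.0528]
side [[435.0279861040675, 0.0, 316.9324520460734], [0.0, 435.0279861040675, 236.32912314541008], [0.0, 0.0, 1.0]] [0.1517, 0.6158, 0.9239] [0.0958, -0.2351, 0.9082, -0.3327]
[ 0.16769889 -0.60147298  0.21928455] [-9.39593244e-04  9.90779976e-01  1.35477512e-01 -1.95812998e-05] [ 0.03841516  0.61997634 -0.12612717] 0.014
```

View pics/top0.png

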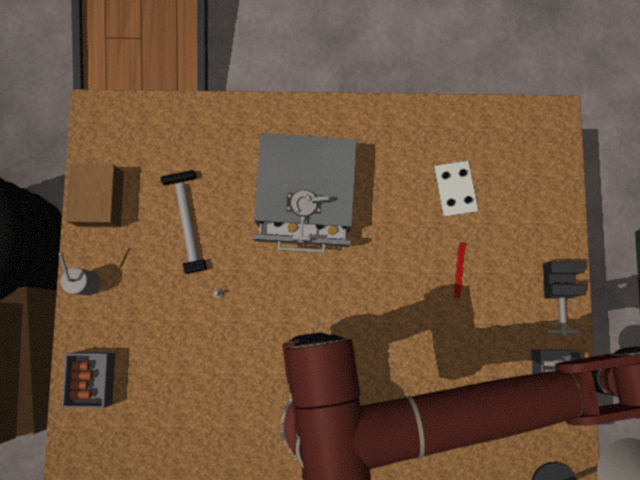

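View pics/side0.png

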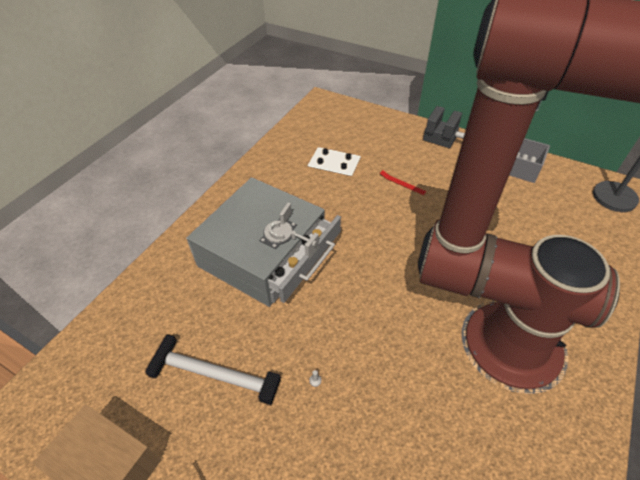

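The top view shows the cabinet at about (306,180), the lever pointing right (tip about (335,198)), and the tray slightly open with its tab near (304,238). The side view shows the cam at about (279,232) with the lever upright at (287,212). I'll enlarge both.

```bash
python3 - <<'E'
import cv2,numpy as np
a=cv2.imread("pics/top0.png")[125:260,240:375];b=cv2.imread("pics/side0.png")[170:310,180:350]
a=cv2.resize(a,None,fx=4,fy=4,interpolation=cv2.INTER_CUBIC)
cv2.imwrite("pics/c_top.png",a);cv2.imwrite("pics/c_side.png",cv2.resize(b,None,fx=4,fy=4,interpolation=cv2.INTER_CUBIC))
E
```

```text
(no output)
```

View pics/c_top.png

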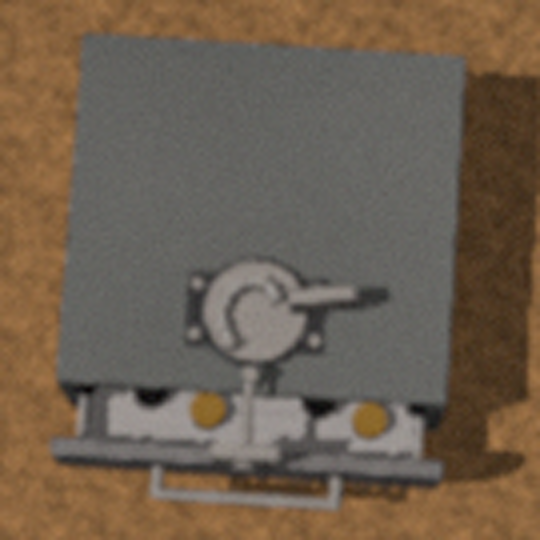

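View pics/c_side.png

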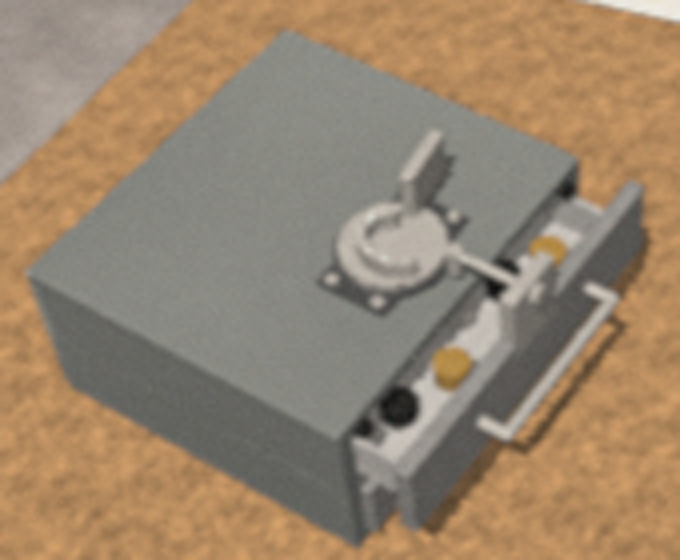

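The crops show the cabinet-top corners. In the top crop they are at (83,36), (464,57), (443,405), (60,380), with the cam at (257,311) and the lever tip at about (357,292). In the side crop they are at (290,30), (578,160), (345,438), (30,272), with the lever tip at (437,135) and the tab at about (540,260).

```bash
cat > h.py <<'E'
from plant import manip
import numpy as np
from scipy.spatial.transform import Rotation as R
cams={"top":([607.59,322.77,237.17],[.2711,.0140,1.7092],[-0.0478,0.7088,-0.7019,0.0528]),
"side":([435.03,316.93,236.33],[.1517,.6158,.9239],[0.0958,-0.2351,0.9082,-0.3327])}
off={"top":(240,125),"side":(180,170)}
def q(r): return R.from_quat(r,scalar_first=True).as_matrix()
def pt(n,uv,z):
    k,e,r=cams[n]; p=(np.array(uv)+.5)/4-.5+off[n]
    d=q(r)@np.array([(p[0]-k[1])/k[0],(p[1]-k[2])/k[0],1]); e=np.array(e)
    return (e+d*(z-e[2])/d[2])
E
python3 - <<'E'
from h import *
from scipy.optimize import least_squares
P={"top":[(83,36),(464,57),(443,405),(60,380)],"side":[(290,30),(578,160),(345,438),(30,272)]}
W={n:np.array([pt(n,u,.12)[:2] for u in P[n]]) for n in P}
for n in W: print(n,W[n].round(4).tolist(),[np.linalg.norm(W[n][i]-W[n][i-1]).round(4) for i in range(4)])
M={"top":[(.12,.13),(.12,-.13),(-.12,-.13),(-.12,.13)],"side":[(.12,-.13),(-.12,-.13),(-.12,.13),(.12,.13)]}
def f(v,ns):
    c,s=np.cos(v[2]),np.sin(v[2]);A=np.array([[c,-s],[s,c]])
    return np.concatenate([(W[n]-(np.array(M[n])@A.T+v[:2])).ravel() for n in ns])
for ns in (["top"],["side"],["top","side"]):
    r=least_squares(f,[.5,0,0],args=(ns,));print(ns,r.x.round(4),np.abs(r.fun).max().round(4))
v=r.x;c,s=np.cos(v[2]),np.sin(v[2]);A=np.array([[c,-s],[s,c]])
for n,nm,u,z in [("top","cam",(257,311),.13),("side","cam",(393,245),.13),("top","lev",(357,292),.166),("side","lev",(437,135),.166),("top","tab",(245,460),.156),("side","tab",(545,262),.156),("top","head",(249,372),.151),("side","head",(453,253),.151)]:
    w=pt(n,u,z)[:2];print(n,nm,w.round(4),"cab",((w-v[:2])@A).round(4))
print(q(manip.state()["tool_rot"]).round(3).tolist())
E
```

```text
top [[0.7803, 0.1753], [0.7686, -0.0826], [0.53, -0.0691], [0.5441, 0.1849]] [np.float64(0.2364), np.float64(0.2582), np.float64(0.239), np.float64(0.2544)]
side [[0.7639, -0.0774], [0.5291, -0.0629], [0.5399, 0.1895], [0.7775, 0.1795]] [np.float64(0.2572), np.float64(0.2352), np.float64(0.2526), np.float64(0.2379)]
['top'] [ 0.6557  0.0521 -0.0496] 0.003
['side'] [ 0.6526  0.0572 -0.0497] 0.0038
['top', 'side'] [ 0.6542  0.0546 -0.0497] 0.0064
top cam [0.5901 0.0547] cab [-0.064  -0.0031]
side cam [0.5888 0.0619] cab [-0.0657  0.0041]
top lev [ 0.596  -0.0108] cab [-0.0548 -0.0682]
side lev [ 0.5938 -0.0015] cab [-0.0575 -0.0591]
top tab [0.4868 0.0605] cab [-0.1674 -0.0025]
side tab [0.4894 0.0488] cab [-0.1642 -0.014 ]
top head [0.5453 0.0588] cab [-0.1089 -0.0012]
side head [0.5427 0.065 ] cab [-0.1118  0.0048]
[[0.963, 0.268, -0.0], [0.268, -0.963, 0.002], [0.0, -0.002, -1.0]]
```

The measurements agree: cabinet at (0.654, 0.0545), yaw −0.05; cam axis about 55 mm behind the front plane; tray open about 35 mm. I'll go to a point in front of the tab with the fingers shut.

Request:
servo_tool(
  moves=[
    [[0, 0, -25, 0, 0, 9.2, 0], [0, 0, -25, 0, 0, 9.2, 0], [20, -50, 0, 0, 0, 0, 0], [20, -50, 0, 0, 0, 0, 0], [20, -50, 0, 0, 0, 0, 0], [20, -50, 0, 0, 0, 0, 0], [20, -50, 0, 0, 0, 0, 0], [20, -50, 0, 0, 0, 0, 0], [20, -50, 0, 0, 0, 0, 0], [20, -50, 0, 0, 0, 0, 0], [20, -50, 0, 0, 0, 0, 0], [20, -50, 0, 0, 0, 0, 0]],
  ],
)

```text
time: 1.6
tool_pos: [0.3924, -0.1108, 0.2701]
tool_rot: [0.0, 1.0, -0.025, 0.0]
contact_force: [1.4, -0.2, 0.1]
gripper_width: -0.003
grasp_force: 0.0
```

```bash
cat >> h.py <<'E'
C=np.array([.6542,.0546]);YAW=-.0497
def rep(target=None,yaw=None):
    s=manip.state();M=q(s["tool_rot"]);p=np.array(s["tool_pos"])
    c,sn=np.cos(YAW),np.sin(YAW);A=np.array([[c,-sn],[sn,c]])
    print("t",round(s["time"],2),"p",p.round(4),"cab",((p[:2]-C)@A).round(4),"yaw",np.arctan2(M[1,0],M[0,0]).round(4),"tilt",M[2].round(3),"Fcab",(np.array(s["contact_force"])[:2]@A).round(2),"Fz",round(float(s["contact_force"][2]),2),"q6",round(float(s["joint_pos"][5]),2))
    if target is not None:
        w=np.append(C+A@np.array(target[:2]),target[2]);print("tool shift mm",(1000*M.T@(w-p)).round(1))
E
python3 -c "
from h import *
rep((-.197,0,.146))"
```

```text
t 1.6 p [ 0.3924 -0.1108  0.2701] cab [-0.2532 -0.1782] yaw -0.0496 tilt [ 0.  0. -1.] Fcab [ 1.41 -0.08] Fz 0.11 q6 1.16
tool shift mm [  56.2 -178.2  124.1]
```

Request:
servo_tool(
  moves=[
    [[14, -44, 0, 0, 0, 0, 0], [14, -45, 0, 0, 0, 0, 0], [14, -45, 0, 0, 0, 0, 0], [14, -44, 0, 0, 0, 0, 0], [0, 0, 40, 0, 0, 0, 0], [0, 0, 40, 0, 0, 0, 0], [0, 0, 30, 0, 0, 0, 0], [0, 0, 14, 0, 0, 0, 0], [0, 0, 0, 0, 0, 0, 0]],
  ],
)

```text
time: 2.72
tool_pos: [0.4563, 0.0625, 0.1456]
tool_rot: [0.0, 1.0, -0.025, -0.001]
contact_force: [0.2, 0.9, 0.2]
gripper_width: 0.001
grasp_force: 0.0
```

```bash
python3 -c "
from h import *
import cv2
rep((-.197,0,.146))
a=manip.grab_frame('side')['image'][130:310,180:420];cv2.imwrite('pics/s1.png',cv2.resize(a,None,fx=3,fy=3,interpolation=cv2.INTER_CUBIC))"
```

```text
t 2.73 p [0.4563 0.0625 0.1456] cab [-0.1981 -0.002 ] yaw -0.0495 tilt [-0.002  0.    -1.   ] Fcab [0.13 0.87] Fz 0.19 q6 1.59
tool shift mm [ 1.1 -2.  -0.4]
```

View pics/s1.png

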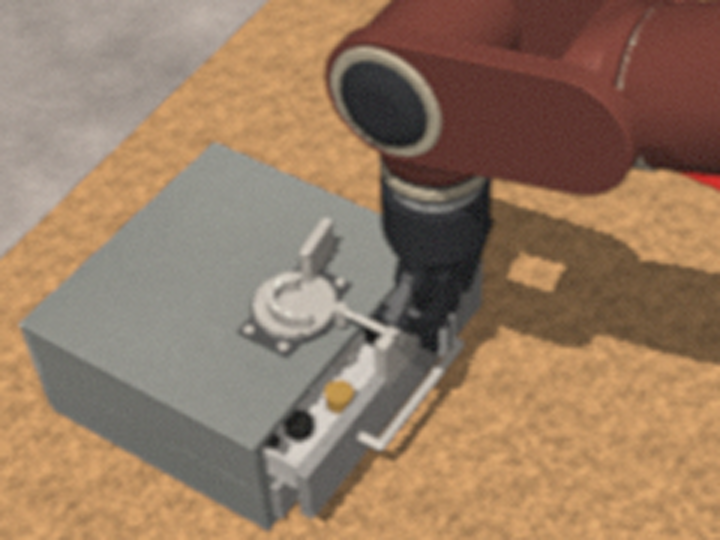

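The fingers (tips near (435,340)) stand in front of the tab (390,345). I'll project expected points to check the lateral alignment.

```bash
python3 -c "
from h import *
k,e,r=cams['side'];c,s=np.cos(YAW),np.sin(YAW);A=np.array([[c,-s],[s,c]])
for nm,P in dict(tip=(-.198,-.002,.1316),tabtop=(-.166,0,.156),tabL=(-.166,.022,.156),tabR=(-.166,-.022,.156),tcp=(-.198,-.002,.1456),fing=(-.198,-.002,.18),hand=(-.2,0,.09)).items():
    w=np.append(C+A@np.array(P[:2]),P[2]);v=q(r).T@(w-e);print(nm,[((v[0]/v[2]*k[0]+k[1]-180)*3).round(),((v[1]/v[2]*k[0]+k[2]-130)*3).round()])
"
```

```text
tip [np.float64(437.0), np.float64(363.0)]
tabtop [np.float64(400.0), np.float64(328.0)]
tabL [np.float64(384.0), np.float64(347.0)]
tabR [np.float64(415.0), np.float64(310.0)]
tcp [np.float64(437.0), np.float64(352.0)]
fing [np.float64(437.0), np.float64(323.0)]
hand [np.float64(438.0), np.float64(398.0)]
```

The projection agrees. Now I push.

Request:
servo_tool(
  moves=[
    [[6, 0, 0, 0, 0, 0, 0], [6, 0, 0, 0, 0, 0, 0], [6, 0, 0, 0, 0, 0, 0], [5, 0, 0, 0, 0, 0, 0], [5, 0, 0, 0, 0, 0, 0], [4, 0, 0, 0, 0, 0, 0], [4, 0, 0, 0, 0, 0, 0], [4, 0, 0, 0, 0, 0, 0], [0, 0, 0, 0, 0, 0, 0]],
  ],
)

```text
time: 3.9
tool_pos: [0.4971, 0.0605, 0.1464]
tool_rot: [0.0, 1.0, -0.025, -0.0]
contact_force: [-0.3, 0.1, -0.3]
gripper_width: 0.004
grasp_force: 0.0
```

Request:
servo_tool(
  moves=[
    [[3, 0, 0, 0, 0, 0, 0], [2, 0, 0, 0, 0, 0, 0], [0, 0, 0, 0, 0, 0, 0]],
  ],
)

```text
time: 4.28
tool_pos: [0.502, 0.0603, 0.1464]
tool_rot: [-0.0, 1.0, -0.025, 0.0]
contact_force: [0.1, 0.2, -0.3]
gripper_width: -0.001
grasp_force: 0.0
```

```bash
python3 -c "
from h import *
rep()"
```

```text
t 4.28 p [0.502  0.0603 0.1464] cab [-0.1523 -0.0019] yaw -0.0493 tilt [ 0. -0. -1.] Fcab [0.08 0.18] Fz -0.28 q6 1.59
```

Request:
servo_tool(
  moves=[
    [[3, 0, 0, 0, 0, 0, 0], [2, 0, 0, 0, 0, 0, 0], [0, 0, 0, 0, 0, 0, 0]],
  ],
)

```text
time: 4.65
tool_pos: [0.507, 0.06, 0.1464]
tool_rot: [-0.0, 1.0, -0.025, -0.0]
contact_force: [-1.3, 0.2, -0.5]
gripper_width: 0.003
grasp_force: 0.0
```

```bash
python3 -c "
from h import *
import cv2
rep()
a=manip.grab_frame('side')['image'][130:310,180:420];cv2.imwrite('pics/s2.png',cv2.resize(a,None,fx=3,fy=3,interpolation=cv2.INTER_CUBIC))"
```

```text
t 4.65 p [0.507  0.06   0.1464] cab [-0.1473 -0.0019] yaw -0.0494 tilt [-0. -0. -1.] Fcab [-1.26  0.1 ] Fz -0.49 q6 1.59
```

View pics/s2.png

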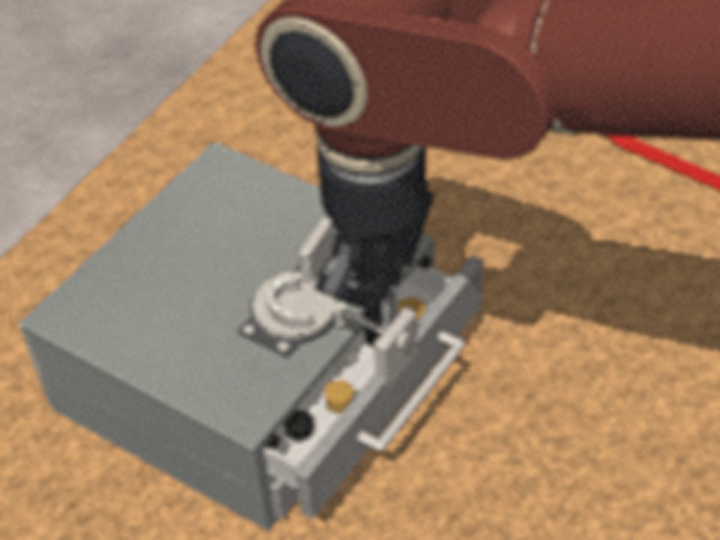

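The tray has not moved: the fingers at (370,335) now stand beyond the tab at (395,345), yet no force showed. They must have passed beside it. I'll look closer with the wrist and an enlarged side view in one picture.

```bash
python3 -c "
from h import *
import cv2
a=manip.grab_frame('side')['image'][205:265,270:350];w=manip.grab_frame('wrist')
print(w['mtx'],w['eye'],w['rotation'])
a=cv2.resize(a,(400,300),interpolation=cv2.INTER_CUBIC)
t=manip.grab_frame('top')['image'][170:260,240:360];t=cv2.resize(t,(400,300),interpolation=cv2.INTER_CUBIC)
b=cv2.resize(w['image'],(400,300),interpolation=cv2.INTER_AREA)
c=cv2.resize(w['image'][160:400,160:480],(400,300),interpolation=cv2.INTER_CUBIC)
cv2.imwrite('pics/m3.png',np.vstack([np.hstack([a,t]),np.hstack([b,c])]))"
```

```text
[[371.64829954   0.         317.78136786]
 [  0.         371.64829954 241.37951781]
 [  0.           0.           1.        ]] [0.5912625  0.05603767 0.29952312] [-0.11469679 -0.6799561   0.71408494  0.12077684]
```

View pics/m3.png

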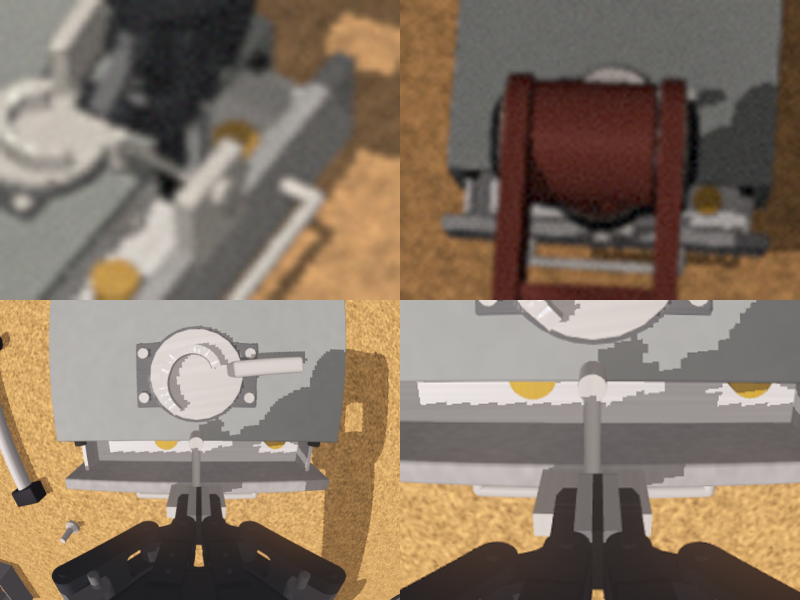

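The wrist view (bottom right) shows the tips overlapping the tab, at about (597,475) in the composite. I'll project to see what height the tips really are at.

```bash
python3 -c "
from h import *
e=np.array([0.5912625,0.05603767,0.29952312]);Rm=q([-0.11469679,-0.6799561,0.71408494,0.12077684])
c,s=np.cos(YAW),np.sin(YAW);A=np.array([[c,-s],[s,c]])
def pr(P):
    v=Rm.T@(np.array(P)-e);th=np.arctan2(np.hypot(v[0],v[1]),v[2]);a=np.arctan2(v[1],v[0])
    u=317.78+371.65*th*np.cos(a);w=241.38+371.65*th*np.sin(a);return round(400+(u-160)/.8),round(300+(w-160)/.8)
for z in (.125,.132,.146,.16,.18): print('tip',z,pr((.507,.06,z)),pr((.518,.06,z)),pr((.496,.06,z)))
for P in [(-.166,0,.156),(-.156,0,.156),(-.156,0,.125),(-.166,.022,.156),(-.166,-.022,.156),(-.111,0,.151),(-.12,.13,.12),(-.12,-.13,.12),(-.065,0,.13)]:
    w=np.append(C+A@np.array(P[:2]),P[2]);print(P,pr(w))
"
```

```text
tip 0.125 (598, 455) (597, 431) (599, 479)
tip 0.132 (598, 463) (596, 438) (599, 487)
tip 0.146 (598, 480) (596, 453) (599, 504)
tip 0.16 (598, 499) (596, 471) (599, 525)
tip 0.18 (598, 532) (596, 502) (600, 559)
(-0.166, 0, 0.156) (593, 536)
(-0.156, 0, 0.156) (593, 513)
(-0.156, 0, 0.125) (593, 474)
(-0.166, 0.022, 0.156) (534, 535)
(-0.166, -0.022, 0.156) (651, 535)
(-0.111, 0, 0.151) (592, 392)
(-0.12, 0.13, 0.12) (314, 391)
(-0.12, -0.13, 0.12) (875, 391)
(-0.065, 0, 0.13) (593, 252)
```

The tab is where I measured it, and it hasn't moved. The rod shows up to row 470, so the tips are really near z ≈ 0.16 and passed just over the tab: the shut fingers end higher than nominal. I'll back out along the same path, go 20 mm lower (still above the handle bar at 0.09), and push again.

Request:
servo_tool(
  moves=[
    [[-10, 0, 0, 0, 0, 0, 0], [-15, 0, 0, 0, 0, 0, 0], [-15, 0, 0, 0, 0, 0, 0], [-12, 2, 0, 0, 0, 0, 0], [0, 0, 10, 0, 0, 0, 0], [0, 0, 10, 0, 0, 0, 0], [0, 0, 0, 0, 0, 0, 0]],
  ],
)

```text
time: 5.72
tool_pos: [0.454, 0.0606, 0.1248]
tool_rot: [-0.0, 1.0, -0.025, -0.001]
contact_force: [-0.4, -1.2, -0.3]
gripper_width: 0.0
grasp_force: 0.0
```

```bash
python3 -c "
from h import *
import cv2
rep()
a=manip.grab_frame('side')['image'][205:265,270:350];w=manip.grab_frame('wrist')
print(w['eye'],w['rotation'])
a=cv2.resize(a,(400,300),interpolation=cv2.INTER_CUBIC)
c=cv2.resize(w['image'][200:440,160:480],(400,300),interpolation=cv2.INTER_CUBIC)
cv2.imwrite('pics/m4.png',np.hstack([a,c]))"
```

```text
t 5.72 p [0.454  0.0606 0.1248] cab [-0.2002 -0.0039] yaw -0.0494 tilt [-0.003  0.    -1.   ] Fcab [-0.35 -1.18] Fz -0.33 q6 1.59
[0.53917582 0.05656433 0.27845362] [-0.11528911 -0.67982601  0.71400968  0.12138862]
```

View pics/m4.png

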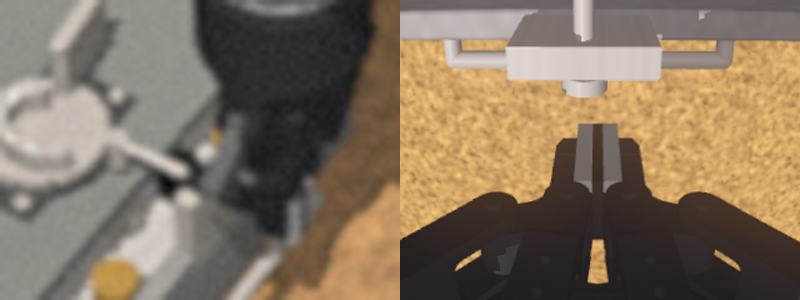

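Now the fingers stand clearly in front of the tab (tab at (585,50), a round nut on its face at (585,88), tips at (597,125)). I'll go slightly lower, push to just past expected contact, and check the force.

Request:
servo_tool(
  moves=[
    [[0, 0, 5, 0, 0, 0, 0], [8, -2, 0, 0, 0, 0, 0], [8, -2, 0, 0, 0, 0, 0], [5, 0, 0, 0, 0, 0, 0], [4, 0, 0, 0, 0, 0, 0], [4, 0, 0, 0, 0, 0, 0], [4, 0, 0, 0, 0, 0, 0]],
  ],
)

```text
time: 6.7
tool_pos: [0.4881, 0.063, 0.1214]
tool_rot: [-0.0, 1.0, -0.025, -0.0]
contact_force: [-1.2, -0.3, 0.8]
gripper_width: -0.001
grasp_force: 0.7
```

Request:
servo_tool(
  moves=[
    [[4, 0, 0, 0, 0, 0, 0], [3, 0, 0, 0, 0, 0, 0], [3, 0, 0, 0, 0, 0, 0]],
  ],
)

```text
time: 7.08
tool_pos: [0.4981, 0.0625, 0.1214]
tool_rot: [0.0, 1.0, -0.025, -0.0]
contact_force: [-1.4, 0.7, 1.1]
gripper_width: -0.003
grasp_force: 0.6
```

```bash
python3 -c "
from h import *
import cv2
rep()
w=manip.grab_frame('wrist')['image'];cv2.imwrite('pics/w5.png',w)"
```

```text
t 7.08 p [0.4981 0.0625 0.1214] cab [-1.563e-01  1.000e-04] yaw -0.0493 tilt [ 0.  0. -1.] Fcab [-1.4  0.6] Fz 1.07 q6 1.6
```

View pics/w5.png

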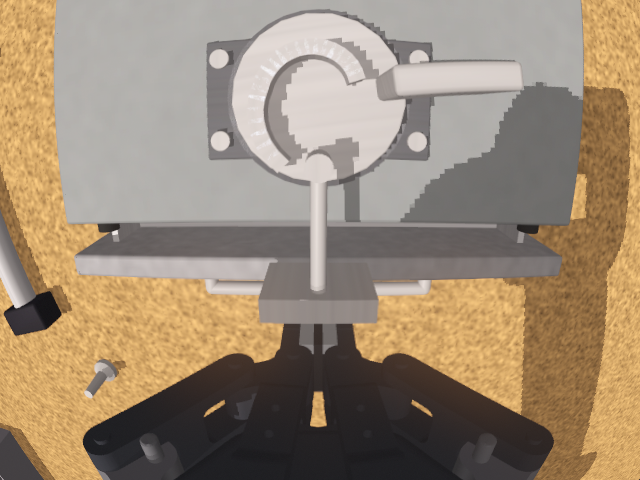

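The tray has moved in: a small gap is left at the panel (row 240), the pin sits at (318,160) over the disc rim, and the lever points right. I'll continue onto the buffers.

Request:
servo_tool(
  moves=[
    [[3, 0, 0, 0, 0, 0, 0], [3, 0, 0, 0, 0, 0, 0], [2, 0, 0, 0, 0, 0, 0]],
  ],
)

```text
time: 7.5
tool_pos: [0.5061, 0.062, 0.1213]
tool_rot: [0.0, 1.0, -0.025, -0.0]
contact_force: [-1.2, -0.3, 0.8]
gripper_width: -0.0
grasp_force: 0.6
```

Request:
servo_tool(
  moves=[
    [[2, 0, 0, 0, 0, 0, 0], [0, 0, 0, 0, 0, 0, 0]],
  ],
)

```text
time: 7.75
tool_pos: [0.5083, 0.062, 0.1214]
tool_rot: [-0.0, 1.0, -0.025, 0.0]
contact_force: [-0.3, -0.5, 0.2]
gripper_width: 0.002
grasp_force: 0.0
```

Request:
servo_tool(
  moves=[
    [[2, 0, 0, 0, 0, 0, 0], [0, 0, 0, 0, 0, 0, 0]],
  ],
)

```text
time: 8.0
tool_pos: [0.5096, 0.0619, 0.1214]
tool_rot: [-0.0, 1.0, -0.025, -0.001]
contact_force: [-3.4, 0.1, 3.6]
gripper_width: 0.001
grasp_force: 2.1
```

Request:
servo_tool(
  moves=[
    [[2, 0, 0, 0, 0, 0, 0], [0, 0, 0, 0, 0, 0, 0]],
  ],
)

```text
time: 8.25
tool_pos: [0.5115, 0.0618, 0.1214]
tool_rot: [-0.0, 1.0, -0.025, -0.001]
contact_force: [-5.0, -1.0, 3.4]
gripper_width: 0.001
grasp_force: 2.5
```

Request:
servo_tool(
  moves=[
    [[1, 0, 0, 0, 0, 0, 0], [0, 0, 0, 0, 0, 0, 0]],
  ],
)

```text
time: 8.5
tool_pos: [0.5123, 0.0618, 0.1214]
tool_rot: [0.0, 1.0, -0.025, -0.001]
contact_force: [-5.1, 0.4, 4.3]
gripper_width: -0.004
grasp_force: 3.0
```

Buffers met (about 5 N). I'll withdraw, rise clear, and go behind the lever (tool y is the cabinet's −y).

Request:
servo_tool(
  moves=[
    [[-5, 0, 0, 0, 0, 0, 0], [-13, 0, 0, 0, 0, 0, 0], [0, 0, -40, 0, 0, 0, 0], [0, 0, -40, 0, 0, 0, 0], [23, 17, 0, 0, 0, 0, 0], [23, 17, 0, 0, 0, 0, 0], [22, 17, 0, 0, 0, 0, 0], [0, 0, 0, 0, 0, 0, 0]],
  ],
)

```text
time: 9.5
tool_pos: [0.5608, 0.0075, 0.2014]
tool_rot: [0.0, 1.0, -0.025, 0.0]
contact_force: [-0.3, 0.6, 0.1]
gripper_width: -0.001
grasp_force: 0.0
```

```bash
python3 -c "
from h import *
import cv2
rep((-.091,-.052,.140))
w=manip.grab_frame('wrist');t=manip.grab_frame('top')['image'][170:260,240:360]
print(w['eye'],w['rotation'])
cv2.imwrite('pics/w6.png',w['image'])"
```

```text
t 9.5 p [0.5608 0.0075 0.2014] cab [-0.0909 -0.0517] yaw -0.051 tilt [ 0.001  0.    -1.   ] Fcab [-0.35  0.58] Fz 0.1 q6 1.5
tool shift mm [-0.1  0.3 61.4]
[0.64509885 0.00336701 0.35458976] [-0.11432574 -0.67942286  0.71468547  0.12057729]
```

View pics/w6.png

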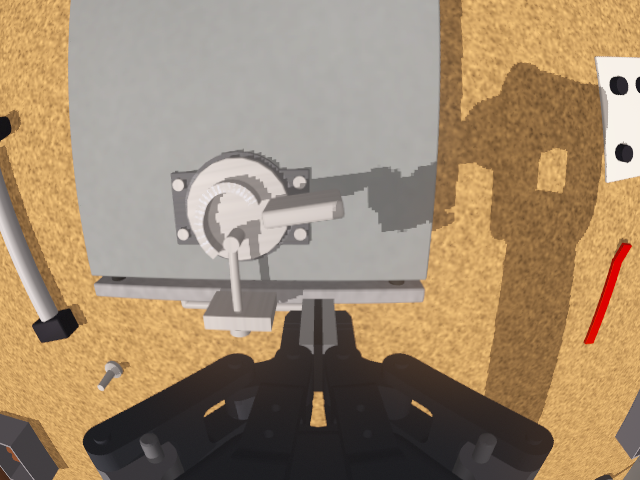

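The tray now sits near its buffers: panel gap at row 280, pin at (233,240), disc centre about (238,208), lever tip about (342,207), fingers at (318,300). I'll measure these.

```bash
python3 -c "
from h import *
e=np.array([0.64509885,0.00336701,0.35458976]);Rm=q([-0.11432574,-0.67942286,0.71468547,0.12057729])
c,s=np.cos(YAW),np.sin(YAW);A=np.array([[c,-s],[s,c]])
def un(u,v,z):
    d=np.array([u-317.78,v-241.38]);r=np.hypot(*d);th=r/371.65
    w=Rm@np.array([*(d/r*np.sin(th)),np.cos(th)]);p=e+w*(z-e[2])/w[2];return ((p[:2]-C)@A).round(4)
for n,a in dict(disc=(238,206,.13),tip=(342,208,.166),leverroot=(264,218,.166),head=(233,241,.151),tabfrontmid=(239,328,.156),corner=(428,277,.12),cornerL=(92,275,.12)).items(): print(n,un(*a))
for z in (.187,.2,.215): print(z,un(318,300,z),'(tcp -.0909,-.0517)')
"
```

```text
disc [-0.0608 -0.0012]
tip [-0.0535 -0.0642]
leverroot [-0.0588 -0.023 ]
head [-0.0769 -0.0015]
tabfrontmid [-0.1339 -0.0011]
corner [-0.1149 -0.1302]
cornerL [-0.1161  0.1283]
0.187 [-0.0963 -0.0516] (tcp -.0909,-.0517)
0.2 [-0.0893 -0.0516] (tcp -.0909,-.0517)
0.215 [-0.0813 -0.0516] (tcp -.0909,-.0517)
```

The pin is 16 mm ahead of the axis, as it should be (opening 6 mm), and the lever stands at about 0.11 rad. The tips end about 13 mm above the TCP level, so TCP z = 0.137 is right for the lever and safe either way. I'll go down, close up to the lever, and begin the arc (radius 52, 16 behind: 6° rows of 5.5, 1.4).

Request:
servo_tool(
  moves=[
    [[0, 0, 30, 0, 0, 0, 0], [0, 0, 24, 0, 0, 0, 0], [0, 0, 10, 0, 0, 0, 0], [7, 0, 0, 0, 0, 0, 0], [7, 0, 0, 0, 0, 0, 0], [0, 0, 0, 0, 0, 0, 0]],
  ],
)

```text
time: 10.35
tool_pos: [0.5758, 0.0075, 0.1388]
tool_rot: [0.0, 1.0, -0.025, 0.001]
contact_force: [-0.4, 0.3, -0.2]
gripper_width: -0.001
grasp_force: 0.0
```

Request:
servo_tool(
  moves=[
    [[5.5, 1.4, 0, 0, 0, -6, 0], [5.5, 1.4, 0, 0, 0, -6, 0], [5.5, 1.4, 0, 0, 0, -6, 0], [5.5, 1.4, 0, 0, 0, -6, 0], [5.5, 1.4, 0, 0, 0, -6, 0]],
  ],
)

```text
time: 10.98
tool_pos: [0.6024, 0.0051, 0.138]
tool_rot: [-0.0, 0.972, 0.237, -0.0]
contact_force: [-0.7, 0.1, 0.2]
gripper_width: 0.002
grasp_force: 0.6
```

```bash
cat >> h.py <<'E'
def lev(cx=-.062,cy=-.0005):
    s=manip.state();M=q(s["tool_rot"]);p=np.array(s["tool_pos"]);c,sn=np.cos(YAW),np.sin(YAW);A=np.array([[c,-sn],[sn,c]])
    w=C+A@np.array([cx,cy]);d=np.append(w-p[:2],0)
    print("cam in tool mm",(1000*M.T@d).round(1),"toolang",(np.arctan2(M[1,0],M[0,0])-YAW).round(3),"F tool",(M.T@np.array(s["contact_force"])).round(2),"z",p[2].round(4),"t",round(s["time"],2))
E
python3 -c "
from h import *
lev()"
```

```text
cam in tool mm [ 14.9 -50.9   0. ] toolang 0.527 F tool [-0.57 -0.36 -0.17] z 0.138 t 10.97
```

Request:
servo_tool(
  moves=[
    [[5.5, 1.4, 0, 0, 0, -6, 0], [5.5, 1.4, 0, 0, 0, -6, 0], [5.5, 1.4, 0, 0, 0, -6, 0], [5.5, 1.4, 0, 0, 0, -6, 0], [5.5, 1.4, 0, 0, 0, -6, 0], [5.5, 1.4, 0, 0, 0, -6, 0]],
  ],
)

```text
time: 11.72
tool_pos: [0.6321, 0.0206, 0.1379]
tool_rot: [0.0, 0.851, 0.525, -0.0]
contact_force: [-1.0, -1.4, -0.1]
gripper_width: -0.003
grasp_force: 0.5
```

```bash
python3 -c "
from h import *
lev()"
```

```text
cam in tool mm [ 14.8 -52.   -0. ] toolang 1.156 F tool [-1.72 -0.29  0.06] z 0.1379 t 11.72
```

Request:
servo_tool(
  moves=[
    [[5.5, 1.4, 0, 0, 0, -6, 0], [5.5, 1.4, 0, 0, 0, -6, 0], [5.5, 1.4, 0, 0, 0, -6, 0], [5.5, 1.4, 0, 0, 0, -6, 0]],
  ],
)

```text
time: 12.22
tool_pos: [0.6438, 0.0391, 0.1379]
tool_rot: [0.0, 0.723, 0.691, -0.001]
contact_force: [-2.0, -2.2, 0.8]
gripper_width: -0.0
grasp_force: 1.4
```

```bash
python3 -c "
from h import *
lev()"
```

```text
cam in tool mm [ 15.6 -52.3   0. ] toolang 1.574 F tool [-2.27 -1.91 -0.75] z 0.1379 t 12.22
```

Request:
servo_tool(
  moves=[
    [[5.5, 1.4, 0, 0, 0, -6, 0], [5.5, 1.4, 0, 0, 0, -6, 0], [5.5, 1.4, 0, 0, 0, -6, 0], [5.5, 1.4, 0, 0, 0, -6, 0]],
  ],
)

```text
time: 12.72
tool_pos: [0.6473, 0.0615, 0.1378]
tool_rot: [0.0, 0.564, 0.826, -0.001]
contact_force: [-0.8, -2.7, -1.0]
gripper_width: -0.001
grasp_force: 1.1
```

Request:
servo_tool(
  moves=[
    [[3.7, 0.9, 0, 0, 0, -4, 0], [3.7, 0.9, 0, 0, 0, -4, 0], [3.7, 0.9, 0, 0, 0, -4, 0]],
  ],
)

```text
time: 13.1
tool_pos: [0.6454, 0.0728, 0.1379]
tool_rot: [0.001, 0.475, 0.88, -0.0]
contact_force: [0.6, -1.2, -1.6]
gripper_width: 0.001
grasp_force: 1.1
```

```bash
python3 -c "
from h import *
lev()"
```

```text
cam in tool mm [ 16.1 -52.9  -0. ] toolang 2.201 F tool [-1.3  -0.12  1.63] z 0.1379 t 13.1
```

Request:
servo_tool(
  moves=[
    [[2.7, 0.7, 0, 0, 0, -3, 0], [2.7, 0.7, 0, 0, 0, -3, 0], [2.7, 0.7, 0, 0, 0, -3, 0], [0, 0, 0, 0, 0, 0, 0]],
  ],
)

```text
time: 13.6
tool_pos: [0.6423, 0.0811, 0.1379]
tool_rot: [0.001, 0.406, 0.914, 0.0]
contact_force: [2.2, -1.8, 0.1]
gripper_width: 0.002
grasp_force: 0.7
```

Request:
servo_tool(
  moves=[
    [[2.7, 0.7, 0, 0, 0, -3, 0], [2.7, 0.7, 0, 0, 0, -3, 0], [0, 0, 0, 0, 0, 0, 0]],
  ],
)

```text
time: 13.98
tool_pos: [0.6395, 0.0861, 0.138]
tool_rot: [0.001, 0.358, 0.934, 0.0]
contact_force: [2.9, 0.1, 0.1]
gripper_width: 0.001
grasp_force: 0.7
```

```bash
python3 -c "
from h import *
lev()"
```

```text
cam in tool mm [ 15.9 -53.1  -0.1] toolang 2.46 F tool [-2.08  2.04 -0.1 ] z 0.138 t 13.97
```

Request:
servo_tool(
  moves=[
    [[1.8, 0.5, 0, 0, 0, -2, 0], [1.8, 0.5, 0, 0, 0, -2, 0], [0, 0, 0, 0, 0, 0, 0]],
  ],
)

```text
time: 14.35
tool_pos: [0.6371, 0.0893, 0.1378]
tool_rot: [0.0, 0.324, 0.946, 0.0]
contact_force: [1.4, -0.8, 0.4]
gripper_width: 0.001
grasp_force: 0.8
```

Request:
servo_tool(
  moves=[
    [[1.8, 0.5, 0, 0, 0, -2, 0], [1.8, 0.5, 0, 0, 0, -2, 0], [0, 0, 0, 0, 0, 0, 0]],
  ],
)

```text
time: 14.72
tool_pos: [0.6344, 0.0923, 0.1375]
tool_rot: [-0.0, 0.291, 0.957, -0.0]
contact_force: [2.3, 0.2, 1.5]
gripper_width: -0.0
grasp_force: 0.9
```

Request:
servo_tool(
  moves=[
    [[1.8, 0.5, 0, 0, 0, -2, 0], [1.8, 0.5, 0, 0, 0, -2, 0], [0, 0, 0, 0, 0, 0, 0]],
  ],
)

```text
time: 15.1
tool_pos: [0.6318, 0.0951, 0.1373]
tool_rot: [-0.0, 0.257, 0.966, -0.0]
contact_force: [1.8, -1.0, -0.5]
gripper_width: -0.002
grasp_force: 0.7
```

```bash
python3 -c "
from h import *
lev()"
```

```text
cam in tool mm [ 15.5 -52.6   0. ] toolang 2.671 F tool [-2.05  0.02  0.54] z 0.1373 t 15.1
```

Request:
servo_tool(
  moves=[
    [[1.8, 0.5, 0, 0, 0, -2, 0], [1.8, 0.5, 0, 0, 0, -2, 0], [0, 0, 0, 0, 0, 0, 0]],
  ],
)

```text
time: 15.48
tool_pos: [0.6292, 0.0978, 0.1373]
tool_rot: [-0.0, 0.223, 0.975, 0.0]
contact_force: [1.9, -1.0, 0.3]
gripper_width: -0.001
grasp_force: 0.7
```

Request:
servo_tool(
  moves=[
    [[1.8, 0.5, 0, 0, 0, -2, 0], [1.8, 0.5, 0, 0, 0, -2, 0], [0, 0, 0, 0, 0, 0, 0]],
  ],
)

```text
time: 15.85
tool_pos: [0.6263, 0.1002, 0.1373]
tool_rot: [-0.0, 0.189, 0.982, 0.0]
contact_force: [1.6, 0.1, 1.0]
gripper_width: -0.001
grasp_force: 0.7
```

```bash
python3 -c "
from h import *
lev()"
```

```text
cam in tool mm [ 15.7 -52.6   0. ] toolang 2.811 F tool [-1.43  0.65 -0.98] z 0.1373 t 15.85
```

Request:
servo_tool(
  moves=[
    [[1.8, 0.5, 0, 0, 0, -2, 0], [1.8, 0.5, 0, 0, 0, -2, 0], [0, 0, 0, 0, 0, 0, 0]],
  ],
)

```text
time: 16.23
tool_pos: [0.6233, 0.1023, 0.1373]
tool_rot: [-0.0, 0.155, 0.988, -0.0]
contact_force: [1.3, 0.5, -0.8]
gripper_width: 0.001
grasp_force: 0.7
```

Request:
servo_tool(
  moves=[
    [[1.8, 0.5, 0, 0, 0, -2, 0], [1.8, 0.5, 0, 0, 0, -2, 0], [0, 0, 0, 0, 0, 0, 0]],
  ],
)

```text
time: 16.6
tool_pos: [0.6202, 0.1042, 0.1373]
tool_rot: [-0.0, 0.12, 0.993, -0.0]
contact_force: [1.5, -0.5, -0.3]
gripper_width: -0.001
grasp_force: 0.7
```

```bash
python3 -c "
from h import *
lev()"
```

```text
cam in tool mm [ 15.9 -52.4   0. ] toolang 2.951 F tool [-1.56 -0.17  0.32] z 0.1373 t 16.6
```

The force is still low, so I'll check numerically how far the tray has come by matching the handle/panel end in the side view against the first picture.

```bash
cat > tr.py <<'E'
from h import *
import cv2
def opening():
    a=cv2.imread("pics/side0.png").astype(np.float32);b=manip.grab_frame("side")["image"].astype(np.float32)
    c,s=np.cos(YAW),np.sin(YAW);A=np.array([[c,-s],[s,c]])
    k,e,r=cams['side']
    def pj(P):
        v=q(r).T@(np.append(C+A@np.array(P[:2]),P[2])-e);return np.array([v[0]/v[2]*k[0]+k[1],v[1]/v[2]*k[0]+k[2]])
    for P in [(-.2,.045,.09),(-.166,.11,.1)]:
        p0=pj(P).round().astype(int);d=pj((P[0]+.035,P[1],P[2]))-pj(P)
        h=9;T=a[p0[1]-h:p0[1]+h+1,p0[0]-h:p0[0]+h+1]
        best=[]
        for o in np.arange(0,.042,.0005):
            sh=d*o/.035;M=np.float32([[1,0,p0[0]-h+sh[0]],[0,1,p0[1]-h+sh[1]]])
            W=cv2.warpAffine(b,M,(2*h+1,2*h+1),flags=cv2.INTER_LINEAR|cv2.WARP_INVERSE_MAP)
            best.append((cv2.matchTemplate(W,T,cv2.TM_CCOEFF_NORMED)[0,0],o*1000))
        print("tray moved in mm",max(best)[1],"corr",round(float(max(best)[0]),3))
E
python3 -c "
from tr import *
opening()"
```

```text
tray moved in mm 34.5 corr 0.736
tray moved in mm 37.5 corr 0.803
```

The tray has come in about 36 mm, so it's close to flush and the hook has it. I'll continue in small steps.

Request:
servo_tool(
  moves=[
    [[1.8, 0.5, 0, 0, 0, -2, 0], [1.8, 0.5, 0, 0, 0, -2, 0], [0, 0, 0, 0, 0, 0, 0]],
  ],
)

```text
time: 17.02
tool_pos: [0.6169, 0.1061, 0.1374]
tool_rot: [-0.0, 0.085, 0.996, -0.0]
contact_force: [1.3, 0.8, -0.6]
gripper_width: 0.001
grasp_force: 0.7
```

Request:
servo_tool(
  moves=[
    [[1.8, 0.5, 0, 0, 0, -2, 0], [0, 0, 0, 0, 0, 0, 0]],
  ],
)

```text
time: 17.27
tool_pos: [0.6153, 0.1068, 0.1374]
tool_rot: [-0.0, 0.068, 0.998, 0.0]
contact_force: [2.0, 0.6, 0.2]
gripper_width: 0.001
grasp_force: 0.8
```

Request:
servo_tool(
  moves=[
    [[1.8, 0.5, 0, 0, 0, -2, 0], [0, 0, 0, 0, 0, 0, 0]],
  ],
)

```text
time: 17.52
tool_pos: [0.6136, 0.1076, 0.1374]
tool_rot: [-0.0, 0.051, 0.999, 0.0]
contact_force: [2.3, 0.2, 0.1]
gripper_width: 0.002
grasp_force: 0.8
```

```bash
python3 -c "
from h import *
lev()"
```

```text
cam in tool mm [ 16.2 -52.3   0. ] toolang 3.09 F tool [-2.28  0.46 -0.11] z 0.1374 t 17.52
```

Request:
servo_tool(
  moves=[
    [[1.8, 0.5, 0, 0, 0, -2, 0], [0, 0, 0, 0, 0, 0, 0]],
  ],
)

```text
time: 17.77
tool_pos: [0.6119, 0.1082, 0.1374]
tool_rot: [-0.0, 0.033, 0.999, -0.0]
contact_force: [1.5, 0.7, -0.1]
gripper_width: -0.002
grasp_force: 0.8
```

Request:
servo_tool(
  moves=[
    [[1.8, 0.5, 0, 0, 0, -2, 0], [0, 0, 0, 0, 0, 0, 0]],
  ],
)

```text
time: 18.02
tool_pos: [0.6101, 0.1088, 0.1374]
tool_rot: [-0.0, 0.016, 1.0, -0.0]
contact_force: [3.2, 0.4, 0.2]
gripper_width: -0.002
grasp_force: 0.9
```

Request:
servo_tool(
  moves=[
    [[1.8, 0.5, 0, 0, 0, -2, 0], [0, 0, 0, 0, 0, 0, 0]],
  ],
)

```text
time: 18.27
tool_pos: [0.6083, 0.1094, 0.1374]
tool_rot: [-0.0, -0.002, 1.0, -0.0]
contact_force: [1.9, 1.5, -0.9]
gripper_width: -0.002
grasp_force: 0.8
```

```bash
python3 -c "
from tr import *
lev();opening()"
```

```text
cam in tool mm [ 16.2 -52.1   0. ] toolang -3.088 F tool [-1.94  1.46  0.93] z 0.1374 t 18.27
tray moved in mm 35.50000000000001 corr 0.728
tray moved in mm 38.0 corr 0.826
```

Request:
servo_tool(
  moves=[
    [[1.8, 0.5, 0, 0, 0, -2, 0], [0, 0, 0, 0, 0, 0, 0]],
  ],
)

```text
time: 18.58
tool_pos: [0.6066, 0.1098, 0.1375]
tool_rot: [-0.0, -0.019, 1.0, -0.0]
contact_force: [1.9, 2.0, 0.9]
gripper_width: 0.001
grasp_force: 0.9
```

Request:
servo_tool(
  moves=[
    [[1.8, 0.5, 0, 0, 0, -2, 0], [0, 0, 0, 0, 0, 0, 0]],
  ],
)

```text
time: 18.82
tool_pos: [0.6047, 0.1103, 0.1374]
tool_rot: [-0.0, -0.037, 0.999, -0.0]
contact_force: [2.2, 1.5, 0.1]
gripper_width: -0.002
grasp_force: 0.9
```

Request:
servo_tool(
  moves=[
    [[1.8, 0.5, 0, 0, 0, -2, 0], [0, 0, 0, 0, 0, 0, 0]],
  ],
)

```text
time: 19.08
tool_pos: [0.6028, 0.1107, 0.1374]
tool_rot: [-0.0, -0.054, 0.999, -0.0]
contact_force: [2.4, 1.8, 0.5]
gripper_width: 0.001
grasp_force: 0.9
```

Request:
servo_tool(
  moves=[
    [[1.8, 0.5, 0, 0, 0, -2, 0], [0, 0, 0, 0, 0, 0, 0]],
  ],
)

```text
time: 19.32
tool_pos: [0.601, 0.1109, 0.1374]
tool_rot: [-0.0, -0.072, 0.997, -0.0]
contact_force: [2.4, 0.9, -0.8]
gripper_width: -0.001
grasp_force: 0.9
```

Request:
servo_tool(
  moves=[
    [[1.8, 0.5, 0, 0, 0, -2, 0], [0, 0, 0, 0, 0, 0, 0]],
  ],
)

```text
time: 19.58
tool_pos: [0.5992, 0.1112, 0.1374]
tool_rot: [-0.0, -0.089, 0.996, -0.0]
contact_force: [0.4, 1.0, 1.3]
gripper_width: 0.002
grasp_force: 0.9
```

Request:
servo_tool(
  moves=[
    [[1.8, 0.5, 0, 0, 0, -2, 0], [0, 0, 0, 0, 0, 0, 0]],
  ],
)

```text
time: 19.82
tool_pos: [0.5973, 0.1113, 0.1374]
tool_rot: [-0.0, -0.106, 0.994, -0.0]
contact_force: [1.0, 1.7, 0.4]
gripper_width: 0.004
grasp_force: 0.9
```

```bash
python3 -c "
from tr import *
lev();opening()"
```

```text
cam in tool mm [ 16.4 -51.8   0. ] toolang -2.879 F tool [-1.35  1.49 -0.39] z 0.1374 t 19.82
tray moved in mm 36.00000000000001 corr 0.727
tray moved in mm 38.0 corr 0.843
```

Request:
servo_tool(
  moves=[
    [[1.8, 0.5, 0, 0, 0, -2, 0], [0, 0, 0, 0, 0, 0, 0]],
  ],
)

```text
time: 20.12
tool_pos: [0.5954, 0.1114, 0.1374]
tool_rot: [-0.0, -0.124, 0.992, -0.0]
contact_force: [2.4, 2.0, -0.8]
gripper_width: -0.0
grasp_force: 0.9
```

Request:
servo_tool(
  moves=[
    [[1.8, 0.5, 0, 0, 0, -2, 0], [0, 0, 0, 0, 0, 0, 0]],
  ],
)

```text
time: 20.38
tool_pos: [0.5936, 0.1116, 0.1374]
tool_rot: [-0.0, -0.141, 0.99, 0.0]
contact_force: [2.5, 2.6, 0.7]
gripper_width: -0.002
grasp_force: 1.1
```

```bash
python3 -c "
from tr import *
lev()"
```

```text
cam in tool mm [ 16.5 -51.9  -0. ] toolang -2.809 F tool [-3.16  1.76 -0.69] z 0.1374 t 20.38
```

Request:
servo_tool(
  moves=[
    [[1.8, 0.5, 0, 0, 0, -2, 0], [0, 0, 0, 0, 0, 0, 0]],
  ],
)

```text
time: 20.62
tool_pos: [0.5918, 0.1116, 0.1374]
tool_rot: [0.0, -0.158, 0.987, 0.0]
contact_force: [2.3, 2.3, 0.0]
gripper_width: -0.0
grasp_force: 1.5
```

Request:
servo_tool(
  moves=[
    [[1.8, 0.5, 0, 0, 0, -2, 0], [0, 0, 0, 0, 0, 0, 0]],
  ],
)

```text
time: 20.88
tool_pos: [0.5899, 0.1116, 0.1374]
tool_rot: [-0.0, -0.175, 0.984, 0.0]
contact_force: [2.4, 3.6, -0.2]
gripper_width: 0.003
grasp_force: 1.8
```

```bash
python3 -c "
from tr import *
lev()"
```

```text
cam in tool mm [ 16.6 -51.9  -0. ] toolang -2.739 F tool [-3.55  2.56  0.24] z 0.1374 t 20.88
```

The force is starting to rise (3.5 N at 3.54 rad). I'll step one row at a time.

Request:
servo_tool(
  moves=[
    [[1.8, 0.5, 0, 0, 0, -2, 0], [0, 0, 0, 0, 0, 0, 0]],
  ],
)

```text
time: 21.12
tool_pos: [0.5882, 0.1115, 0.1374]
tool_rot: [0.0, -0.193, 0.981, 0.0]
contact_force: [3.4, 4.4, -0.1]
gripper_width: -0.001
grasp_force: 2.2
```

Request:
servo_tool(
  moves=[
    [[1.8, 0.5, 0, 0, 0, -2, 0], [0, 0, 0, 0, 0, 0, 0]],
  ],
)

```text
time: 21.38
tool_pos: [0.5865, 0.1115, 0.1374]
tool_rot: [0.0, -0.21, 0.978, 0.0]
contact_force: [3.6, 4.7, -0.7]
gripper_width: -0.002
grasp_force: 2.4
```

```bash
python3 -c "
from tr import *
lev()"
```

```text
cam in tool mm [ 17.  -51.9  -0. ] toolang -2.669 F tool [-5.18  2.79  0.68] z 0.1374 t 21.38
```

Request:
servo_tool(
  moves=[
    [[1.8, 0.5, 0, 0, 0, -2, 0], [0, 0, 0, 0, 0, 0, 0]],
  ],
)

```text
time: 21.62
tool_pos: [0.5847, 0.1114, 0.1374]
tool_rot: [0.001, -0.227, 0.974, 0.001]
contact_force: [4.0, 5.1, -1.3]
gripper_width: 0.001
grasp_force: 2.8
```

Request:
servo_tool(
  moves=[
    [[1.4, 0.4, 0, 0, 0, -1.5, 0], [0, 0, 0, 0, 0, 0, 0]],
  ],
)

```text
time: 21.88
tool_pos: [0.5833, 0.1112, 0.1374]
tool_rot: [0.001, -0.239, 0.971, 0.001]
contact_force: [4.4, 4.7, -0.9]
gripper_width: 0.0
grasp_force: 2.9
```

```bash
python3 -c "
from tr import *
lev()"
```

```text
cam in tool mm [ 17.2 -52.   -0.1] toolang -2.608 F tool [-6.07  2.08  0.87] z 0.1374 t 21.88
```

Request:
servo_tool(
  moves=[
    [[1.8, 0.5, 0, 0, 0, -2, 0], [0, 0, 0, 0, 0, 0, 0]],
  ],
)

```text
time: 22.12
tool_pos: [0.5815, 0.1109, 0.1374]
tool_rot: [0.001, -0.256, 0.967, 0.001]
contact_force: [3.6, 5.1, -1.4]
gripper_width: 0.005
grasp_force: 3.1
```

Request:
servo_tool(
  moves=[
    [[1.4, 0.4, 0, 0, 0, -1.5, 0], [0, 0, 0, 0, 0, 0, 0], [0, 0, 0, 0, 0, 0, 0]],
  ],
)

```text
time: 22.5
tool_pos: [0.5802, 0.1107, 0.1374]
tool_rot: [0.001, -0.269, 0.963, 0.001]
contact_force: [3.9, 6.3, -1.9]
gripper_width: 0.002
grasp_force: 3.5
```

```bash
python3 -c "
from tr import *
lev();opening()"
```

```text
cam in tool mm [ 17.4 -52.1  -0.1] toolang -2.547 F tool [-6.56  3.37  1.87] z 0.1374 t 22.5
tray moved in mm 36.00000000000001 corr 0.729
tray moved in mm 38.0 corr 0.847
```

Request:
servo_tool(
  moves=[
    [[1.8, 0.5, 0, 0, 0, -2, 0], [1.4, 0.4, 0, 0, 0, -1.5, 0], [0, 0, 0, 0, 0, 0, 0], [0, 0, 0, 0, 0, 0, 0]],
  ],
)

```text
time: 23.05
tool_pos: [0.5771, 0.1101, 0.1374]
tool_rot: [0.001, -0.298, 0.954, 0.001]
contact_force: [4.3, 7.0, -1.2]
gripper_width: 0.002
grasp_force: 4.0
```

```bash
python3 -c "
from tr import *
lev()"
```

```text
cam in tool mm [ 17.6 -52.1  -0.1] toolang -2.486 F tool [-7.53  3.27  1.22] z 0.1374 t 23.05
```

Firm at 7.5 N at 52 mm out (about 8.7 N at 45 mm), well inside the tight range. I'll back off and rise clear.

Request:
servo_tool(
  moves=[
    [[-3, 0, 0, 0, 0, 0, 0], [-7, 0, 0, 0, 0, 0, 0], [-10, 0, 0, 0, 0, 0, 0], [0, 0, -30, 0, 0, 0, 0], [0, 0, -40, 0, 0, 0, 0], [0, 0, -40, 0, 0, 0, 0], [-30, 0, 0, 0, 0, 0, 0], [-30, 0, 0, 0, 0, 0, 0], [0, 0, 0, 0, 0, 0, 0], [0, 0, 0, 0, 0, 0, 0]],
  ],
)

```text
time: 24.3
tool_pos: [0.6421, 0.1541, 0.2468]
tool_rot: [-0.001, -0.298, 0.955, -0.0]
contact_force: [-0.4, -0.7, 0.0]
gripper_width: 0.001
grasp_force: 0.0
```

```bash
python3 -c "
from tr import *
lev();opening()
a=cv2.imread('pics/side0.png').astype(int);b=manip.grab_frame('side')['image'].astype(int)
d=np.abs(a-b).max(2)
for n,(x,y,w,h) in dict(pump=(145,330,140,75),valve=(305,362,22,28),mat=(305,145,60,32)).items(): print(n,(d[y:y+h,x:x+w]>60).mean().round(3))
"
```

```text
cam in tool mm [ 96.2 -51.3   0.1] toolang -2.487 F tool [ 0.73 -0.33 -0.03] z 0.2468 t 24.3
tray moved in mm 36.00000000000001 corr 0.727
tray moved in mm 38.0 corr 0.848
pump 0.0
valve 0.0
mat 0.0
```

The tray holds flush with the arm clear, and the bystanders are unmoved. Handing in.

```bash
python3 -c "
from plant import manip
print(manip.job_done())"
```

```text
the job is handed in; nothing more can be done
None
```

The tray is in on its buffers and the cam lock is turned counterclockwise to about 3.8 rad, firm at about 7.5 N on the lever (near 8.7 N at 45 mm out); the tray stayed put once the arm was clear, the pump, valve stem and mat are unmoved in the camera check (the tire lever was not checked), and the job was handed in at about 24 s.

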